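# Set up the pad-gluing bench for pressing

## Robot

A 6-joint arm with a two-finger parallel gripper is mounted at the origin on the work surface. World frame = base frame: x ahead of the robot, y to its left, z up, the work surface at z = 0. Lengths are in mm, angles in rad, forces in N, time in s.
With the tool pointing down it reaches from about 325 to 925 mm from the base axis. Payload 3.1 kg.
Tool frame: the origin (TCP) lies at the very end of the fingers, on their centre line; the grasp point (between the pads) lies behind it (hold_point_z is the z of the grasp point in the tool frame, in mm); z points along the fingers, y is the direction in which the jaws open and shut (so a half turn about z gives the same grasp; the last joint's range is limited). The gripper opens to 85 mm and grips with 20 to 120 N. Pads are 22 mm wide; open, the fingers measure 114 mm over their backs; the gripper's body (76 mm by 85 mm) begins 54 mm behind the grasp point. The pads swing forward as they close: fully open they stand 13 mm farther back than shut.
Start: joints at [-1.361, 0.217, 1.613, -0, 1.311, -0.112], TCP at [197.693, -592.922, 231.3] pointing down, gripper open.
Joint ranges: [-2.75, 2.75], [-0.78, 2.1], [0.31, 2.55], [-1.13, 4.27], [0.13, 2.63], [-2.58, 2.58]. Speed limits (rad/s): [2.79, 2.79, 3.14, 3.14, 3.14, 3.14].

## Interface

Orientations are given as a unit quaternion [w, x, y, z].
In Python, from station import get_state, camera, calibration, finish_job, outline_of, hold_point_z gives the robot as it stands. The module is installed in compiled form; this text tells all that it offers.
- The arm moves only by the shell command python3 -m crank 'ROWS' [OPENING] [FORCE]. ROWS is JSON, a list of rows, each a list of 2 entries, a list of its own where there are three numbers: the shift along the world's x, y, z in cm, then the turn about the world's z in rad. In form: [[[dx, dy, dz], turn], ...]. A call has 1 to 12 rows; each row shifts and turns the pose as measured when the row begins; what a row does not reach is not made up. A row lasts 1/8 s, in which the tool goes at most 62.5 mm and 10.7 degrees, less where a joint would pass 70% of its speed; a pose out of reach is approached as far as the arm can. A call with a gripper value outside its range is refused whole. OPENING is the finger opening in cm, from 0 to 8.54, set as the call begins (- or left out, the last holds). The fingers move at their own pace and stop on an object; FORCE is the grip in N (left out, the last holds). Time passes only in rows, so rows that do not move let the fingers close. It gives the time, the measured TCP pose, the force and the opening at its end, in the units of the state.
- get_state(): the state, without advancing time (a new reading comes with each control period).
- camera(name): name is "scene" or "top" or "wrist"; returns the picture (480x640x3 uint8, red, green, blue); there is no depth.
- calibration(name): a dict with "mtx" (3x3 intrinsics, pixels), "R" (3x3) and "t" (3): a world point X has camera coordinates R X + t. Camera axes: x right, y down, z forward; pixel columns grow to the right and rows downward; lengths in mm; the calibration is good to about 2 mm. A picture is of the moment at which its call begins: read the wrist's pose just before it. calibration takes no time and is no camera call; for the wrist camera it gives the pose at the moment of the call.
- finish_job(): hands the job in, once; it reports no verdict.
Trained networks look in the newest picture that a camera, given by its name, has taken for a name from the list of things; names that differ only in an ending like _2 or _b are one class to them, and where a whole thing is asked for, a point or a joint stands for the part that bears it (a point fixed in the world has none). Each returns a list of dicts, best first, with "confidence" (0 to 1); they miss things now and then, are a little off and sometimes report something else, mostly with a low value. They report only what shows in the picture. A call takes as long as a camera call. They do not tell look-alikes from the thing itself.
- outline_of(camera, thing): "region" (480x640 bool, what is visible of it) and "at" ([row, column] in pixels, amid what is visible of it).
The state is a dict: "time_s": time; "joint_pos": joint angles; "joint_velocities": joint speeds; "effort": joint torques, N m; "position": TCP position; "orientation": TCP orientation; "wrist_force": force on the tool from outside, world axes, zero at the start; "torque": the same for the moment, N m; "grip_width": opening from 0.0 (shut) to 1.0 (fully open).
Only numpy, scipy, OpenCV 4.12 (cv2) and the standard library are available. Lean on these libraries where they do the work, as an engineer would, in place of code of your own. Each camera call takes 0.05 s, during which the arm holds its last target. There are 200 camera calls.

## Task

Set up the pressing station: lay the largest pad flat on the middle of the black press block and the middle-sized pad flat on the middle of the plywood board, each lengthwise along what it lies on; then lay the smallest pad on the middle of the largest one, lengthwise along it, and stand the steel weight on the middle of the smallest pad. Stand the glue jar upright on the bench midway between the centres of the block and the board, and leave the tape roll and the brass thumb nut where they are.

Things in the scene. Friction and masses are not known exactly. Their poses are not given: they have to be found in the camera images.
- large_pad: Loose wire-bound paper pad with a brown card cover, lying flat, rigid: 64 mm wide (body x), 110 mm long (body y), 18 mm thick, about 110 g. Thin black frame printed on the cover, black wire along one short end (within the stated size). The largest of the three pads. Origin: centre of the underside; z up.
- medium_pad: Loose wire-bound paper pad with a brown card cover, lying flat, rigid: 54 mm wide (body x), 86 mm long (body y), 15 mm thick, about 65 g. Thin black frame printed on the cover, black wire along one short end (within the stated size). The middle-sized one of the three pads. Origin: centre of the underside; z up.
- small_pad: Loose wire-bound paper pad with a brown card cover, lying flat, rigid: 42 mm wide (body x), 62 mm long (body y), 12 mm thick, about 30 g. Thin black frame printed on the cover, black wire along one short end (within the stated size). The smallest of the three pads. Origin: centre of the underside; z up.
- weight: Loose plain steel pressing weight: round disc 50 mm in diameter and 25 mm high, with a round knob 20 mm in diameter standing 26 mm above it in the centre (total height 51 mm), about 430 g. Origin: centre of the underside; z up.
- glue_jar: Loose closed white glue jar with black lid, standing upright: round, 46 mm in diameter, 75 mm high, about 140 g. Origin: centre of the underside; z up.
- press_block: Fixed black block: flat top 100 mm (body x) by 140 mm (body y), 30 mm above the bench, dark rubber inlay in its middle. An upright steel plate, 4 mm thick, stands at its +y end: inner face 71 mm from the block's centre, top edge 70 mm above the bench. Origin: centre of the underside (plate not counted); z up. Block and plywood board may have swapped sides.
- ply_board: Fixed plain plywood board on the bench: 100 mm (body x) by 140 mm (body y), 18 mm thick, no side plate. Origin: centre of the underside; z up. Its centre is always 380 mm from the press block's centre, along the block's own y axis (on its +y or its -y side).
- tape_roll: Bystander: small grey tape roll lying flat, 36 mm in diameter, 18 mm high, with a hole; loose. Origin: centre of the underside. Leave it alone.
- thumb_nut: Bystander: small brass thumb nut, 26 mm in diameter, 18 mm high, loose. Origin: centre of the underside. Leave it alone.
There are look-alikes about, which are no part of the job. What is shaped like the small_pad but green is not meant.

How it is judged (in metres and radians):
At the end, for the whole second after the job is handed in: Large pad on block, medium on board (centres 15 mm), small on large, weight on small (13 mm), pads lengthwise along their supports (0.2 rad); jar on the bench, 15 mm along and across from midway between block and board. All flat or upright (0.1 rad), released, at rest; tape and nut within 20 mm (horizontal distance between large_pad and press_block below 0.015 m and z of large_pad in the frame of press_block between 0.026 and 0.034 m and angle between each of large_pad, medium_pad, small_pad, weight, glue_jar's own z axis and vertical below 0.1 rad and angle between the y axis of large_pad and the y axis of press_block, either way round below 0.2 rad and horizontal distance between medium_pad and ply_board below 0.015 m and z of medium_pad in the frame of ply_board between 0.014 and 0.022 m and angle between the y axis of medium_pad and the y axis of ply_board, either way round below 0.2 rad and horizontal distance between small_pad and large_pad below 0.013 m and z of small_pad in the frame of large_pad between 0.014 and 0.022 m and angle between the y axis of small_pad and the y axis of large_pad, either way round below 0.2 rad and horizontal distance between weight and small_pad below 0.013 m and z of weight in the frame of small_pad between 0.008 and 0.016 m and x of glue_jar in the frame of press_block between -0.015 and 0.015 m and horizontal distance between glue_jar and press_block below 0.205 m and horizontal distance between glue_jar and ply_board below 0.205 m and height (world z) of glue_jar below 0.005 m and linear speed of each of large_pad, medium_pad, small_pad, weight, glue_jar below 0.02 m/s); the robot touches nothing.
It fails at once if the tape roll is moved by more than 20 mm (distance of tape_roll from where it was at the start of the episode above 0.02 m).
It fails at once if the thumb nut is moved by more than 20 mm (distance of thumb_nut from where it was at the start of the episode above 0.02 m).
It also fails if it takes over 128 s, if anything falls off the work surface, if the arm or the gripper's body presses on something with over 40 N, if the wrist force passes 120 N, or if a joint passes its speed limit or range.

## Working session

There is one attempt and no reset: what is moved stays moved. The work goes in short steps, Python scripts to look and compute and a shell command to move; the robot and the scene stay as the last step left them, time stands still between calls to the robot, and variables do not carry over. Pictures are saved under pics/ and viewed, about 12 in all and at most 16, crops included, and the job is handed in when it is done.

```bash
mkdir -p pics; cat > h.py <<'E'
import numpy as np, cv2
from station import *
def save(cam,name):
    im=camera(cam); cv2.imwrite(f'pics/{name}.png',im[:,:,::-1]); return im
def ground(cam,uv,z,cal=None):
    c=cal or calibration(cam); K,R,t=map(np.array,(c['mtx'],c['R'],c['t']))
    uv=np.atleast_2d(np.array(uv,float)); d=(np.linalg.inv(K)@np.c_[uv,np.ones(len(uv))].T)
    d=R.T@d; o=(-R.T@t).reshape(3,1); s=(z-o[2])/d[2]; return (o+d*s).T[:,:2]
def rect(region,cam,z,cal=None):
    r=region.astype(np.uint8); cs,_=cv2.findContours(r,cv2.RETR_EXTERNAL,cv2.CHAIN_APPROX_NONE)
    c=max(cs,key=cv2.contourArea)[:,0,:]
    p=ground(cam,c,z,cal).astype(np.float32)
    (x,y),(w,h),a=cv2.minAreaRect(p); a=np.deg2rad(a)
    if w>h: a+=np.pi/2; w,h=h,w   # long axis = (-sin a, cos a)
    a=(a+np.pi/2)%np.pi-np.pi/2
    return [round(float(v),3) for v in (x,y,w,h,a)]
E
python3 - <<'E'
from h import *
s=get_state(); print(s['time_s'],s['position'],s['orientation'],hold_point_z)
for c in ('top','scene'):
    save(c,c+'0'); k=calibration(c); print(c,np.array(k['mtx'])[0],(-np.array(k['R']).T@k['t']).round())
Z=dict(large_pad=18,medium_pad=15,small_pad=12,weight=51,glue_jar=75,press_block=30,ply_board=18,tape_roll=18,thumb_nut=18)
for n,z in Z.items():
    for o in outline_of('top',n)[:4]:
        print(n,round(o['confidence'],2),np.round(o['at']),rect(o['region'],'top',z),o['region'].sum())
E
```

```text
0.0 [ 197.52887577 -592.10800085  229.97977939] [-1.18780940e-03  9.87083188e-01  1.60204142e-01 -5.11874541e-05] -18.700000000000003
top [567.99408155   0.         316.69668406] [ 275.   16. 1035.]
scene [547.56346514   0.         328.99100375] [1083.   55.  736.]
large_pad 0.89 [296. 146.] [448.073, 313.191, 67.745, 113.737, -0.034] 2309
medium_pad 0.92 [285. 314.] [442.002, 2.172, 55.987, 87.257, -0.072] 1464
small_pad 0.91 [352. 187.] [343.762, 241.042, 42.232, 63.313, -0.423] 846
small_pad 0.74 [349. 272.] [341.635, 85.624, 45.61, 64.059, 1.441] 890
small_pad 0.71 [296. 230.] [439.662, 162.143, 43.223, 64.656, -0.373] 827
weight 0.7 [276. 495.] [422.835, -314.251, 49.927, 53.755, -0.1] 714
weight 0.68 [185. 189.] [647.979, 218.276, 120.303, 163.832, -0.053] 4779
glue_jar 0.79 [279. 405.] [434.6, -152.701, 43.157, 54.812, 0.671] 656
press_block 0.58 [185. 190.] [654.928, 221.68, 118.588, 164.112, -0.042] 4582
ply_board 0.61 [165. 393.] [664.978, -164.347, 104.896, 142.174, 0.07] 3766
tape_roll 0.73 [231. 283.] [540.804, 51.412, 33.307, 38.249, 1.481] 243
tape_roll 0.43 [280. 404.] [444.163, -162.039, 45.37, 62.075, 0.777] 694
thumb_nut 0.63 [230. 347.] [540.141, -60.076, 21.081, 22.279, -0.1] 125
```

View pics/top0.png

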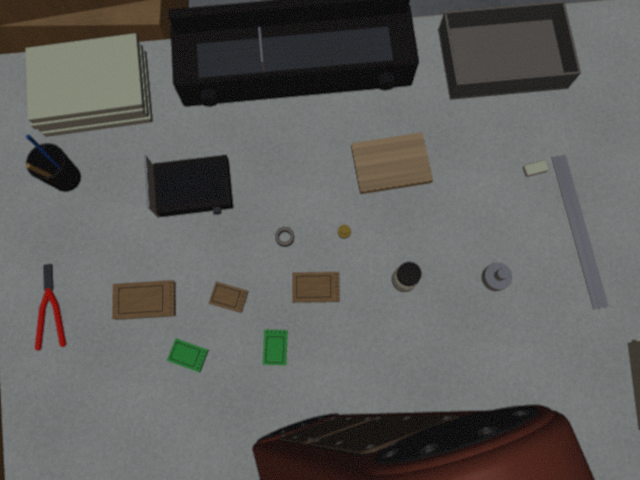

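View pics/scene0.png

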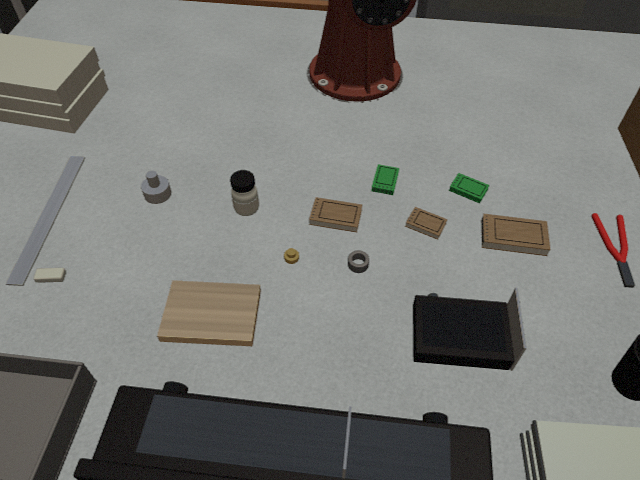

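Top view: the brown pads are large (143,300), small (228,296) and medium (316,287). The green look-alikes are at (188,355) and (275,348). The block is at (193,185) with its plate on the left (+y), the board at (393,163), the jar at (407,276) and the weight at (497,276). The ruler, eraser and pliers aren't part of the job. One crop to confirm the choice and the block/board corners.

```bash
python3 - <<'E'
from h import *
im=cv2.imread('pics/top0.png')
c=im[130:320,100:450]; c=cv2.resize(c,None,fx=2.28,fy=2.28,interpolation=cv2.INTER_CUBIC)
c=np.clip(255*(c/255.)**0.5,0,255).astype(np.uint8); cv2.imwrite('pics/crop1.png',c); print(c.shape)
E
```

```text
(433, 798, 3)
```

View pics/crop1.png

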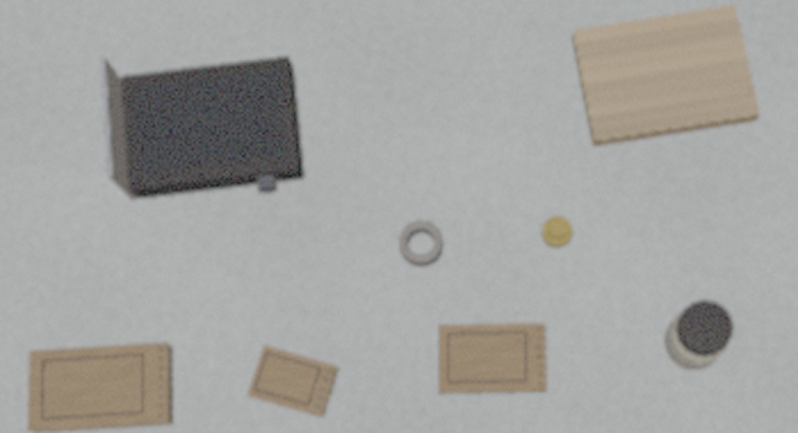

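```bash
python3 - <<'E'
from h import *
f=lambda L:np.array(L)/2.28+[100,130]
b=ground('top',f([(575,31),(735,7),(757,114),(594,139)]),18)
k=ground('top',f([(124,77),(289,59)]),30)
print(b.round(1),b.mean(0),k.round(1))
for e in (b[0]-b[1],b[3]-b[2],k[0]-k[1],b.mean(0)*0+[0,0]): print(np.hypot(*e),np.arctan2(-e[0],e[1]))
a=np.arctan2(-(b[0]-b[1]+b[3]-b[2])[0],(b[0]-b[1]+b[3]-b[2])[1])
for a in (0.09,0.1,a,0.12):
  u=np.array([-np.sin(a),np.cos(a)]);n=np.array([np.cos(a),np.sin(a)])
  print(a,'block from board',b.mean(0)+380*u,'block from edge (right corner)',k[1]+70*u-50*n,'edge mid',k.mean(0)-50*n)
E
```

```text
[[ 710.5  -94.9]
 [ 718.7 -232.4]
 [ 621.8 -236.8]
 [ 613.6  -99.6]] [ 666.16268702 -165.92950226] [[702.  282.1]
 [704.3 145.3]]
137.70148051465128 0.0595108368803147
137.46077428075668 0.05972342198043961
136.78135708181614 0.016613292827252785
0.0 -0.0
0.09 block from board [632.00883833 212.53253628] block from edge (right corner) [648.16147374 210.53224148] edge mid [653.31683008 209.19679096]
0.1 block from board [628.2259887  212.17208055] block from edge (right corner) [647.5120614  209.96809837] edge mid [653.36425846 208.69904759]
0.05961703644785842 block from board [643.52163051 213.39540143] block from edge (right corner) [650.16871636 212.2060314 ] edge mid [653.20329519 210.71163204]
0.12 block from board [620.67204825 211.33777936] block from edge (right corner) [646.23032253 208.82047178] edge mid [653.47403493 207.70510806]
```

Brown large, small and medium confirmed; both green pads rejected. Going above the medium pad for a close look.

```bash
python3 -m crank '[[[2.04,4.95,-0.2],0.1],[[2.04,4.95,-0.2],0.1],[[2.04,4.95,-0.2],0.1],[[2.04,4.95,-0.2],0.1],[[2.04,4.95,-0.2],0.1],[[2.04,4.95,-0.2],0.1],[[2.04,4.95,-0.2],0.1],[[2.04,4.95,-0.2],0.1],[[2.04,4.95,-0.2],0.1],[[2.04,4.95,-0.2],0.1],[[2.04,4.95,-0.2],0.1],[[2.04,4.95,-0.2],0.08]]' 8.54 60
cat >> h.py <<'E'
def yaw(s=None):
    w,x,y,z=(s or get_state())['orientation']; return 2*np.arctan2(y,x)   # tool x heading
def look(thing,z,cam='wrist',name=None,n=3):
    s=get_state(); cal=calibration(cam); im=camera(cam)
    if name: cv2.imwrite(f'pics/{name}.png',im[:,:,::-1])
    p=s['position']; print('t',round(s['time_s'],1),'tcp',np.round(p,1),'yaw',round(yaw(s),3),'grip',round(s['grip_width'],3))
    for o in outline_of(cam,thing)[:n]:
        r=rect(o['region'],cam,z,cal); dt=(r[4]+np.pi/2-yaw(s)+np.pi/2)%np.pi-np.pi/2
        print(thing,round(o['confidence'],2),np.round(o['at']),r,'go cm',np.round([(r[0]-p[0])/10,(r[1]-p[1])/10],2),'turn',round(dt,3))
E
python3 -c "
from h import *
look('medium_pad',15,name='w1')"
```

```text
time_s: 2.05
position: [447.6, 15.0, 211.0]
orientation: [0.007, 0.721, 0.693, 0.005]
wrist_force: [2.0, -0.8, -0.7]
grip_width: 1.002
t 2.0 tcp [447.6  15.  211. ] yaw 1.532 grip 1.002
medium_pad 0.66 [226. 312.] [440.487, 4.062, 54.792, 88.596, -0.084] go cm [-0.71 -1.09] turn -0.045
```

Wrist look agrees with the top view (440.5, 4, −0.08). Descending.

```bash
python3 -m crank '[[[-0.7,-1.1,-4],-0.045],[[0,0,-5],0],[[0,0,-5],0],[[0,0,-2],0],[[0,0,0],0]]'; python3 -c "
from h import *
look('medium_pad',15,name='w2')"
```

```text
time_s: 2.78
position: [442.0, 4.0, 49.8]
orientation: [0.009, 0.735, 0.678, 0.007]
wrist_force: [0.3, -0.8, 1.7]
grip_width: 1.008
t 2.8 tcp [442.    4.   49.8] yaw 1.49 grip 1.008
medium_pad 0.82 [273. 315.] [439.82, 4.647, 54.833, 88.46, -0.084] go cm [-0.22  0.07] turn -0.003
```

View pics/w2.png

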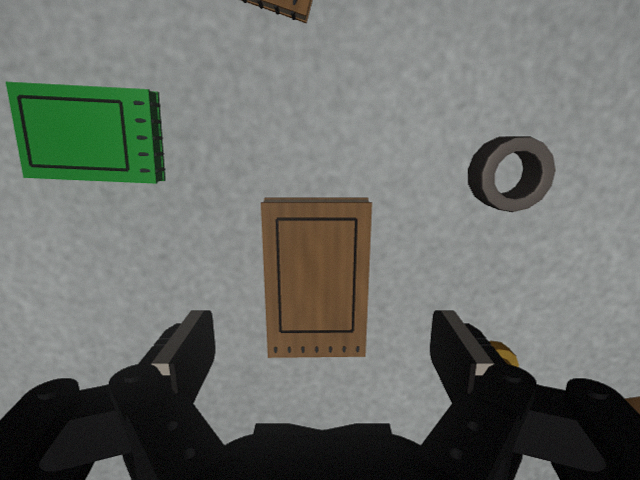

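Wrist picture: pad centred at (315,275) between the fingers; tape (512,172) and nut (500,350) are clear of them. Descend and grip.

```bash
python3 -m crank '[[[-0.2,0,-2.5],0],[[0,0,-2],0],[[0,0,0],0]]' && python3 -m crank '[[[0,0,0],0],[[0,0,0],0],[[0,0,0],0],[[0,0,0],0],[[0,0,0],0],[[0,0,0],0]]' 3 40
```

```text
time_s: 3.25
position: [448.1, 2.1, 11.8]
orientation: [0.016, 0.735, 0.678, 0.012]
wrist_force: [-0.5, -0.4, 0.4]
grip_width: 0.999
time_s: 4.0
position: [452.3, 1.4, 16.4]
orientation: [0.019, 0.735, 0.678, 0.015]
wrist_force: [-0.5, -0.5, -0.0]
grip_width: 0.354
```

```bash
python3 -c "
from h import *
s=get_state(); print(s['joint_pos'],s['joint_velocities'],s['effort'],s['orientation'],s['grip_width'],s['torque'])
look('medium_pad',15,name='w3')"
```

```text
[-1.51661787e-01  1.41818846e-01  2.17545433e+00 -1.13591926e-03
  7.75334380e-01 -6.94432476e-02] [-0.0003858   0.00066122  0.00023265 -0.00223209  0.00086263 -0.00175154] [-2.10662743e-03 -2.77011395e+01 -2.16064203e+01 -2.26415636e-03
 -1.84761998e-01 -6.10083589e-06] [0.01937646 0.73508098 0.67753674 0.01498278] 0.3538001432352768 [ 0.06160484  0.02502769 -0.036792  ]
t 4.0 tcp [452.3   1.4  16.4] yaw 1.489 grip 0.354
medium_pad 0.62 [281. 303.] [439.901, 4.954, 54.124, 89.199, -0.083] go cm [-1.24  0.35] turn -0.002
```

View pics/w3.png

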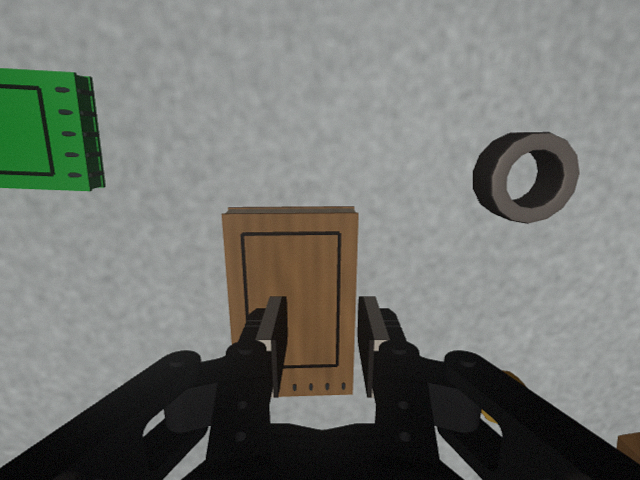

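The grip closed above the pad and touched nothing. The pose drifts from row to row, so I'm measuring that on the way up before trying again.

```bash
cat > st.py <<'E'
from h import *
s=get_state();w,x,y,z=s['orientation']
print('t',round(s['time_s'],2),np.round(s['position'],1),'yaw',round(yaw(s),3),'tilt xy',round(2*(x*z+w*y),4),round(2*(y*z-w*x),4),'w',round(s['grip_width']*85.4,1),'F',np.round(s['wrist_force'],1),'j',np.round(s['joint_pos'],3))
E
python3 st.py; for i in 1 2; do python3 -m crank '[[[0,0,0],0]]' >/dev/null; python3 st.py; done; python3 -m crank '[[[0,0,2],0]]' 8.54 >/dev/null; python3 st.py;python3 -m crank '[[[0,0,2],0]]' >/dev/null; python3 st.py; python3 -m crank '[[[0,0,0],0]]' >/dev/null; python3 st.py
```

```text
t 4.1 [452.2   1.5  16.3] yaw 1.489 tilt xy 0.0481 -0.0082 w 29.9 F [ 0.6 -0.3  0.5] j [-1.520e-01  1.420e-01  2.175e+00 -1.000e-03  7.750e-01 -6.900e-02]
t 4.22 [452.1   1.4  16.2] yaw 1.489 tilt xy 0.0478 -0.0081 w 30.2 F [ 0.  -0.2 -0.7] j [-1.520e-01  1.420e-01  2.176e+00 -1.000e-03  7.750e-01 -6.900e-02]
t 4.35 [452.    1.5  16.1] yaw 1.489 tilt xy 0.0477 -0.0081 w 29.8 F [ 0.5 -0.3 -0.5] j [-1.520e-01  1.420e-01  2.176e+00 -1.000e-03  7.750e-01 -6.900e-02]
t 4.47 [450.1   1.8  34.8] yaw 1.489 tilt xy 0.0432 -0.0074 w 46.9 F [-0.  -0.4 -0.4] j [-1.520e-01  1.010e-01  2.174e+00 -1.000e-03  8.230e-01 -7.000e-02]
t 4.6 [449.7   1.8  55. ] yaw 1.489 tilt xy 0.0422 -0.0073 w 65.0 F [-0.3  0.1  0.1] j [-1.520e-01  5.900e-02  2.168e+00 -1.000e-03  8.720e-01 -7.000e-02]
t 4.72 [451.2   1.6  56.3] yaw 1.489 tilt xy 0.0459 -0.0078 w 82.1 F [-0.7 -0.4  0.1] j [-1.520e-01  5.700e-02  2.167e+00 -1.000e-03  8.710e-01 -7.000e-02]
```

```bash
python3 -m crank '[[[-1,0.2,0],0],[[0,0,0],0]]' >/dev/null; python3 st.py; for i in 1 2 3 4; do python3 -m crank '[[[0,0,-1],0]]' >/dev/null; python3 st.py; done; python3 -m crank '[[[0,0,0],0]]' >/dev/null; python3 st.py
```

```text
t 4.97 [439.1   3.9  54.8] yaw 1.489 tilt xy 0.0431 -0.0074 w 85.3 F [-0.5 -0.1 -0.9] j [-1.510e-01  3.600e-02  2.192e+00 -1.000e-03  8.690e-01 -6.800e-02]
t 5.1 [439.4   3.9  44.6] yaw 1.489 tilt xy 0.0444 -0.0076 w 85.4 F [ 0.5 -0.8 -0.6] j [-1.510e-01  5.700e-02  2.196e+00 -1.000e-03  8.430e-01 -6.800e-02]
t 5.22 [438.8   4.   33.4] yaw 1.489 tilt xy 0.0432 -0.0074 w 85.7 F [ 0.2  0.1 -0.4] j [-1.510e-01  8.100e-02  2.199e+00 -1.000e-03  8.180e-01 -6.800e-02]
t 5.35 [438.4   4.   22.2] yaw 1.489 tilt xy 0.0423 -0.0073 w 85.1 F [-0.3 -0.  -0.6] j [-1.510e-01  1.050e-01  2.202e+00 -1.000e-03  7.920e-01 -6.800e-02]
t 5.47 [438.1   4.   11.1] yaw 1.489 tilt xy 0.0414 -0.0071 w 85.5 F [0.7 0.6 0.9] j [-1.510e-01  1.300e-01  2.203e+00 -1.000e-03  7.660e-01 -6.800e-02]
t 5.6 [436.9   4.2   9.7] yaw 1.489 tilt xy 0.0385 -0.0067 w 85.3 F [-0.2  0.4  0.6] j [-1.510e-01  1.330e-01  2.204e+00 -1.000e-03  7.660e-01 -6.800e-02]
```

```bash
python3 -m crank '[[[0.3,0,-0.7],0],[[0,0,0],0]]' >/dev/null; python3 st.py; python3 -m crank '[[[0,0,0],0],[[0,0,0],0],[[0,0,0],0],[[0,0,0],0],[[0,0,0],0]]' 3 40 >/dev/null; python3 st.py;  python3 -m crank '[[[0,0,1],0],[[0,0,2],0],[[0,0,2],0],[[0,0,0],0]]' >/dev/null; python3 st.py
```

```text
t 5.85 [440.6   4.1   2.4] yaw 1.489 tilt xy 0.0392 -0.0068 w 85.5 F [-0.9 -0.3 -1.1] j [-1.500e-01  1.560e-01  2.197e+00 -1.000e-03  7.490e-01 -6.700e-02]
t 6.47 [441.5   4.    3.4] yaw 1.489 tilt xy 0.041 -0.0071 w 52.9 F [-0.   0.9 -0.8] j [-1.500e-01  1.540e-01  2.196e+00 -1.000e-03  7.490e-01 -6.700e-02]
t 6.97 [441.    4.1  55.8] yaw 1.489 tilt xy 0.0407 -0.0071 w 52.5 F [-0.1 -0.2 -0.7] j [-1.500e-01  4.000e-02  2.186e+00 -1.000e-03  8.740e-01 -6.700e-02]
```

```bash
python3 -m crank '[[[2.5,-2,1],0.02],[[2.6,-2,1],0.02],[[2.6,-2,1],0.02],[[2.6,-2,1],0.02],[[2.6,-2,0],0.02],[[2.6,-2,0],0.02],[[2.6,-2,0],0],[[1.5,-1,0],0],[[0,0,0],0]]' >/dev/null; python3 st.py; python3 -c "
from h import *
look('ply_board',18,name='w4')"
```

```text
t 8.1 [ 636.3 -149.3   88.3] yaw 1.614 tilt xy 0.0286 0.001 w 52.7 F [-0.   0.2 -1. ] j [-0.343  0.407  1.659  0.012  1.049 -0.392]
t 8.1 tcp [ 636.3 -149.3   88.3] yaw 1.614 grip 0.618
ply_board 0.64 [207. 399.] [663.473, -146.34, 99.519, 105.379, 0.065] go cm [2.72 0.3 ] turn 0.022
```

View pics/w4.png

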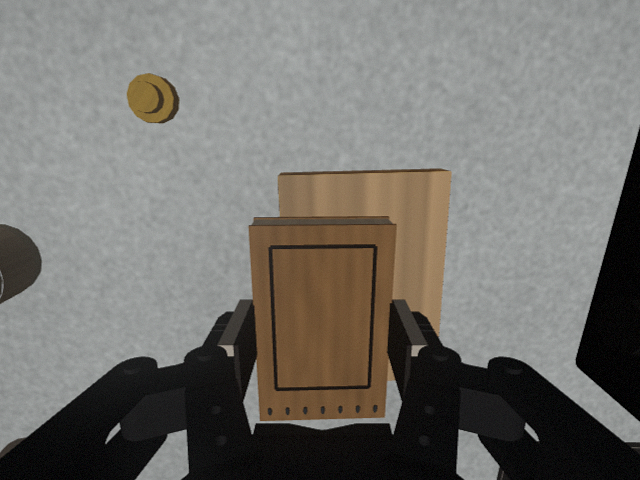

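Medium pad held at (322,318); the board's far (+y) edge runs (279,173)–(449,170). Locating the board from those corners.

```bash
python3 -c "
from h import *
p=ground('wrist',[(279,175),(449,172),(442,330),(258,420),(389,420),(395,222)],18);print(p.round(1))
q=ground('wrist',[(258,419),(387,416),(394,223),(250,225)],88+12);print(q.round(1),q.mean(0))
e=p[1]-p[0];a=np.arctan2(e[1],e[0]);n=np.array([np.cos(a),np.sin(a)]);u=np.array([-n[1],n[0]])
print(np.hypot(*e),a,p[:2].mean(0)-70*u)
"
```

```text
[[ 609.8  -97.4]
 [ 706.6  -91.7]
 [ 716.6 -192.7]
 [ 597.  -266.3]
 [ 688.7 -264.5]
 [ 678.6 -122.1]]
[[ 608.7 -192. ]
 [ 664.  -189.4]
 [ 658.5 -104.4]
 [ 606.3 -107.1]] [ 634.37243603 -148.23303222]
97.01498874581712 0.058657551256217196 [ 662.32002542 -164.45909309]
```

```bash
python3 -m crank '[[[1.5,-0.9,-1],0.01],[[1.5,-0.9,-1],0],[[0,0,-1],0],[[0,0,-1],0],[[0,0,0],0]]' >/dev/null; python3 st.py
```

```text
t 8.82 [ 659.3 -161.8   44.3] yaw 1.627 tilt xy 0.019 0.0056 w 52.5 F [-0.5  0.5 -0.5] j [-0.349  0.516  1.598  0.014  1.012 -0.413]
```

```bash
python3 -m crank '[[[0.4,-0.3,-0.5],0],[[0.4,-0.3,-0.5],0],[[0,0,-0.5],0],[[0,0,0],0]]' >/dev/null; python3 st.py
```

```text
t 9.32 [ 667.9 -168.    29.2] yaw 1.628 tilt xy 0.0199 0.0053 w 52.9 F [ 0.1 -0.3  0.5] j [-0.353  0.554  1.575  0.014  0.996 -0.418]
```

```bash
python3 -m crank '[[[-0.1,0.1,-0.4],0],[[0,0,-0.2],0],[[0,0,0],0]]' >/dev/null; python3 st.py
```

```text
t 9.7 [ 667.  -166.9   23. ] yaw 1.628 tilt xy 0.0202 0.0052 w 52.7 F [ 0.1 -0.4 -0.2] j [-0.352  0.56   1.579  0.014  0.985 -0.417]
```

```bash
python3 -m crank '[[[0,0,-0.1],0],[[0,0,0],0]]' >/dev/null; python3 st.py; python3 -m crank '[[[0,0,0],0],[[0,0,0],0],[[0,0,0],0],[[0,0,0],0],[[0,0,1.5],0],[[0,0,2.5],0],[[0,0,3],0],[[0,0,3],0],[[0,0,0],0]]' 8.54 >/dev/null; python3 st.py; python3 -c "
from h import *
look('medium_pad',33,name='w5')
save('top','top1')
for n,z in (('medium_pad',33),('ply_board',18),('press_block',30),('large_pad',18)):
  for o in outline_of('top',n)[:3]: print(n,round(o['confidence'],2),o['at'],rect(o['region'],'top',z))
"
```

```text
t 9.95 [ 667.1 -166.9   22.2] yaw 1.628 tilt xy 0.0206 0.005 w 52.7 F [ 0.2 -0.2 -1. ] j [-0.352  0.561  1.579  0.014  0.983 -0.417]
t 11.07 [ 668.6 -167.5  130.2] yaw 1.628 tilt xy 0.0254 0.0033 w 85.3 F [ 0.3  0.5 -0.4] j [-0.352  0.427  1.543  0.013  1.149 -0.415]
t 11.1 tcp [ 668.6 -167.5  130.2] yaw 1.628 grip 0.999
medium_pad 0.83 [242. 316.] [666.935, -166.646, 53.975, 87.652, 0.057] go cm [-0.17  0.08] turn 0.0
ply_board 0.7 [153.5, 357.9] [691.243, -104.949, 28.891, 47.495, 1.457]
press_block 0.67 [186.9, 187.8] [654.855, 221.675, 121.83, 164.898, -0.048]
large_pad 0.96 [297.9, 146.3] [448.685, 312.416, 66.424, 115.543, -0.037]
large_pad 0.65 [276.7, 495.2] [427.317, -325.512, 48.915, 55.281, 0.274]
```

View pics/w5.png

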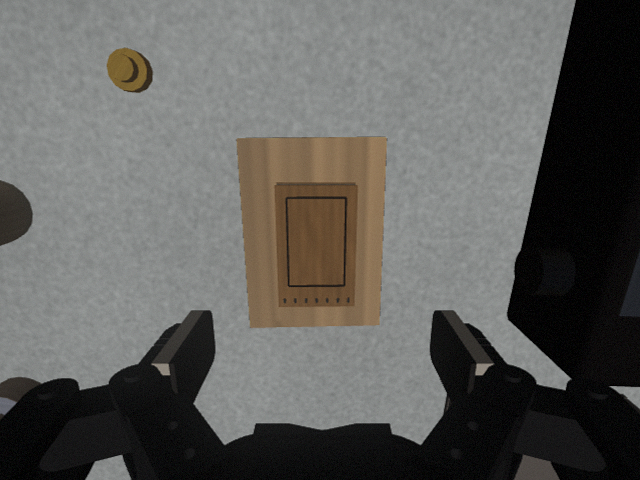

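Medium pad lies on the board; board corners are (237,140), (386,138), (380,324), (250,327). I'll measure the offset, then work out the jar move.

```bash
python3 -c "
from h import *
b=ground('wrist',[(237,140),(386,138),(380,324),(250,327)],18);m=ground('wrist',[(275,184),(357,183),(354,305),(279,306)],33)
print(b.round(1),b.mean(0).round(1),m.mean(0).round(1)); e=b[0]-b[3]+b[1]-b[2];print(np.arctan2(-e[0],e[1]))
im=cv2.imread('pics/top1.png')
for o in outline_of('top','glue_jar')[:2]:print(o['confidence'],o['at'],rect(o['region'],'top',75),rect(o['region'],'top',0))
"
```

```text
[[ 607.1  -98. ]
 [ 702.9  -91.3]
 [ 712.5 -224.5]
 [ 615.7 -231.7]] [ 659.6 -161.4] [ 661.6 -162.9]
0.06833776957334808
```

```bash
python3 -m crank '[[[-2.2,4.8,-0.2],-0.01],[[-2.2,4.8,-0.2],-0.01],[[-2.2,4.8,-0.2],-0.01],[[-2.2,4.8,-0.2],-0.01],[[-2.2,4.8,-0.2],-0.01],[[-2.2,4.8,-0.2],-0.01],[[-2.2,4.8,-0.2],-0.01],[[-2.2,4.8,-0.2],-0.01],[[-2.2,4.8,-0.2],-0.01],[[-2,4.5,-0.2],0],[[0,0,0],0],[[0,0,0],0]]' >/dev/null; python3 st.py; python3 -c "
from h import *
look('large_pad',18)"
```

```text
t 12.97 [436.1 322.3  97. ] yaw 1.532 tilt xy 0.0109 0.0048 w 85.2 F [ 0.6 -0.3  0.3] j [ 5.080e-01  1.930e-01  1.917e+00 -1.000e-03  1.020e+00  5.470e-01]
t 13.0 tcp [436.1 322.3  97. ] yaw 1.532 grip 0.998
```

```bash
python3 -m crank '[[[1.1,-0.9,1],0],[[0,0,1],0],[[0,0,0],0],[[0,0,0],0]]' >/dev/null; python3 st.py; python3 -c "
from h import *
look('large_pad',18,name='w6'); look('small_pad',12)"
```

```text
t 13.57 [451.  309.3 119.5] yaw 1.524 tilt xy 0.0129 0.0055 w 85.3 F [0.  0.2 0. ] j [ 4.730e-01  1.680e-01  1.896e+00 -1.000e-03  1.063e+00  5.200e-01]
t 13.6 tcp [451.  309.3 119.5] yaw 1.524 grip 0.999
large_pad 0.7 [234. 316.] [447.708, 315.73, 65.21, 111.906, -0.029] go cm [-0.33  0.64] turn 0.017
t 13.7 tcp [450.7 309.5 119.3] yaw 1.525 grip 1.0
small_pad 0.97 [310. 176.] [345.387, 250.112, 43.258, 58.754, -0.449] go cm [-10.54  -5.94] turn -0.403
```

View pics/w6.png

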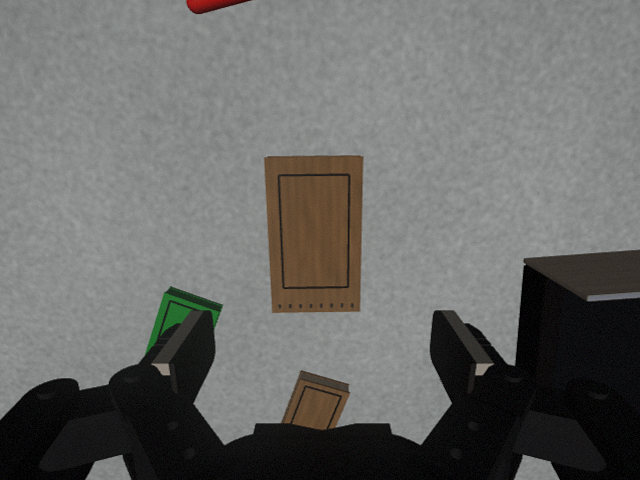

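Large pad at (316,234) between the fingers; the green look-alike at (190,320) is off to the left. Descending.

```bash
python3 -m crank '[[[-0.3,0.5,-1.5],0.01],[[0,0,-2],0],[[0,0,-2],0],[[0,0,-2],0],[[0,0,-1],0],[[0,0,0],0]]' >/dev/null; python3 st.py
```

```text
t 14.53 [442.5 315.4  25.8] yaw 1.54 tilt xy 0.0058 0.0029 w 84.8 F [ 0.3 -0.  -0.2] j [ 0.49   0.313  1.933 -0.     0.889  0.522]
```

```bash
python3 -m crank '[[[0.4,0,-0.8],0],[[0,0,-0.8],0],[[0,0,-0.4],0],[[0,0,0],0]]' >/dev/null; python3 st.py
```

```text
t 15.03 [448.2 316.3   6. ] yaw 1.54 tilt xy 0.0088 0.0045 w 85.5 F [0.3 0.1 0.1] j [ 0.487  0.355  1.925 -0.     0.851  0.518]
```

```bash
python3 -m crank '[[[0,-0.1,-0.3],0],[[0,0,0],0]]' >/dev/null; python3 st.py;  python3 -m crank '[[[0,0,0],0],[[0,0,0],0],[[0,0,0],0],[[0,0,0],0],[[0,0,0],0]]' 4 50 >/dev/null; python3 st.py;  python3 -m crank '[[[0,0,1],0],[[0,0,2],0],[[0,0,2],0],[[0,0,2],0],[[0,0,2],0],[[0,0,0],0]]' >/dev/null; python3 st.py
```

```text
t 15.28 [448.6 315.4   3.3] yaw 1.54 tilt xy 0.0096 0.0049 w 85.6 F [ 0.2  0.1 -0.5] j [ 0.485  0.359  1.927 -0.     0.845  0.516]
t 15.9 [449.1 315.7   3.9] yaw 1.54 tilt xy 0.0108 0.0055 w 62.5 F [0.1 0.7 0.6] j [ 0.485  0.359  1.926 -0.     0.845  0.516]
t 16.65 [447.6 315.   97.7] yaw 1.54 tilt xy 0.0091 0.0047 w 62.6 F [ 0.3  0.3 -1.2] j [ 0.485  0.202  1.904 -0.     1.025  0.516]
```

```bash
python3 -m crank '[[[2,-1.3,1],0.01],[[2,-1.3,1],0.01],[[2,-1.3,1],0.01],[[2,-1.3,1],0.01],[[2,-1.3,1],0],[[2,-1.3,1],0],[[2,-1.3,0],0],[[1,-1,0],0],[[0,0,0],0],[[0,0,0],0]]' >/dev/null; python3 st.py; python3 -c "
from h import *
look('press_block',30,name='w7')
c=calibration('wrist');np.savez('w7.npz',**c)
im=cv2.imread('pics/w7.png');cv2.imwrite('pics/w7b.png',(255*(im/255.)**0.45).astype(np.uint8))"
```

```text
t 17.9 [595.9 207.7 150.3] yaw 1.582 tilt xy -0.0071 0.0004 w 62.3 F [-0.9  0.  -1.5] j [0.223 0.31  1.658 0.002 1.18  0.211]
t 17.9 tcp [595.9 207.7 150.3] yaw 1.582 grip 0.729
press_block 0.66 [180. 430.] [662.278, 219.854, 119.034, 145.838, 0.0] go cm [6.64 1.22] turn -0.011
```

View pics/w7b.png

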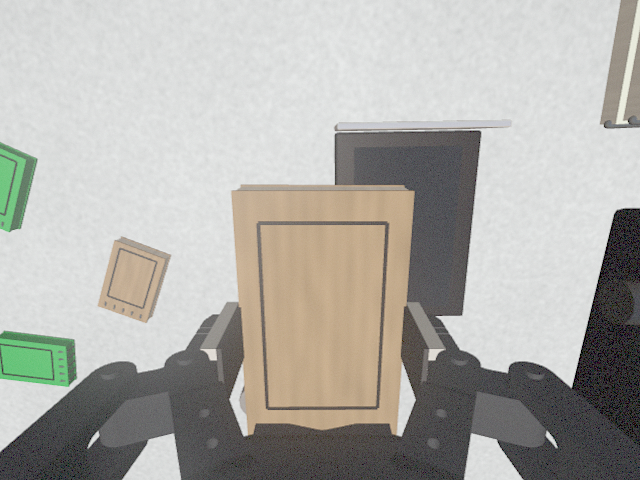

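Large pad held; the block's top corners are (335,132), (480,131) and (463,315), with the plate at the upper edge.

```bash
python3 -c "
from h import *
c=dict(np.load('w7.npz'))
b=ground('wrist',[(335,132),(480,131),(463,315)],30,c);p=ground('wrist',[(233,191),(414,190),(396,433),(249,433)],164.4,c)
print(b.round(1),((b[0]+b[2])/2).round(1)); e=b[1]-b[2];print('a',np.arctan2(-e[0],e[1]),np.hypot(*e),np.hypot(*(b[1]-b[0])), np.arctan2(*(b[1]-b[0])[::-1]))
print(p.round(1),p.mean(0).round(1)); e=p[1]-p[2];print(np.arctan2(-e[0],e[1]))
"
```

```text
[[602.8 283.5]
 [701.  285.3]
 [706.3 147.4]] [654.5 215.4]
a 0.0383667272740041 137.97406026523248 98.26369809168398 0.018505787463861334
[[564.  262.2]
 [626.9 263.4]
 [627.9 159.6]
 [564.9 158.5]] [595.9 210.9]
0.009514417830607393
```

```bash
python3 -m crank '[[[1.5,0.2,-1],0.01],[[1.5,0.2,-1],0.01],[[1.5,0.1,-1.5],0],[[1.3,0,-1.5],0],[[0,0,-1.5],0],[[0,0,0],0],[[0,0,0],0]]' >/dev/null; python3 st.py
```

```text
t 18.88 [650.8 217.3  83.8] yaw 1.609 tilt xy -0.0091 0.0008 w 62.4 F [ 0.9 -0.  -1.9] j [0.219 0.493 1.546 0.003 1.111 0.179]
```

```bash
python3 -m crank '[[[0.2,-0.3,-1],0],[[0,0,-1],0],[[0,0,-1],0],[[0,0,-0.8],0],[[0,0,0],0],[[0,0,0],0]]' >/dev/null; python3 st.py
```

```text
t 19.62 [652.7 214.2  44.1] yaw 1.609 tilt xy -0.0083 0.0011 w 62.1 F [ 1.1 -0.1 -1.2] j [0.214 0.544 1.556 0.003 1.049 0.174]
```

```bash
python3 -m crank '[[[0.1,0,-0.5],0],[[0,0,-0.3],0],[[0,0,0],0],[[0,0,0],0]]' >/dev/null; python3 st.py
```

```text
t 20.12 [654.5 214.4  36.5] yaw 1.609 tilt xy -0.0067 0.0014 w 62.3 F [ 0.3  0.4 -1. ] j [0.213 0.557 1.554 0.003 1.037 0.173]
```

```bash
python3 -m crank '[[[0,0,-0.2],0],[[0,0,0],0]]' >/dev/null; python3 st.py; python3 -m crank '[[[0,0,0],0],[[0,0,0],0],[[0,0,0],0],[[0,0,0],0],[[0,0,1.5],0],[[0,0,2.5],0],[[0,0,3],0],[[0,0,3],0],[[0,0,0],0],[[0,0,0],0]]' 8.54 >/dev/null; python3 st.py; python3 -c "
from h import *
look('large_pad',48,name='w8')
im=cv2.imread('pics/w8.png');cv2.imwrite('pics/w8b.png',(255*(im/255.)**0.45).astype(np.uint8))
np.savez('w8.npz',**calibration('wrist'))"
```

```text
t 20.38 [654.8 214.5  34.8] yaw 1.609 tilt xy -0.0059 0.0016 w 62.2 F [ 0.7  0.5 -1.1] j [0.214 0.559 1.554 0.003 1.034 0.173]
t 21.62 [656.  214.7 142.6] yaw 1.609 tilt xy -0.0013 0.0026 w 85.4 F [-0.4  0.7 -0. ] j [0.214 0.431 1.513 0.003 1.199 0.174]
t 21.6 tcp [656.  214.7 142.6] yaw 1.609 grip 1.0
```

View pics/w8b.png

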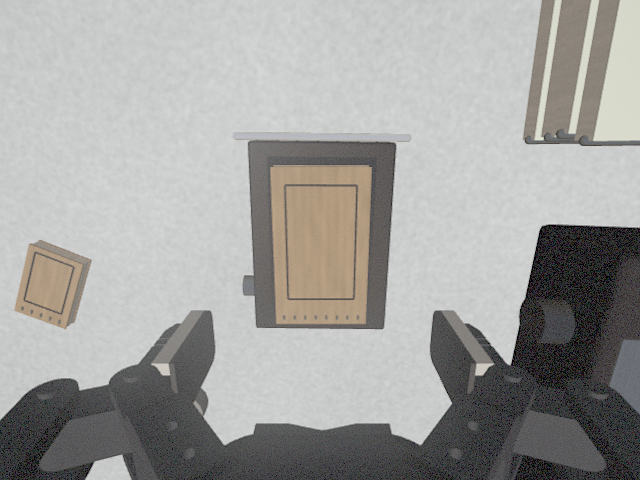

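Large pad lies on the block. Block corners are (249,141), (395,142), (383,328) and (257,327); pad corners are (270,165), (373,166), (367,323) and (275,324).

```bash
python3 -c "
from h import *
c=dict(np.load('w8.npz'))
b=ground('wrist',[(249,141),(395,142),(383,328),(257,327)],30,c);p=ground('wrist',[(270,165),(373,166),(367,323),(275,324)],48,c)
f=lambda b:(b.round(1).tolist(),b.mean(0).round(1),np.arctan2(-(b[0]-b[3]+b[1]-b[2])[0],(b[0]-b[3]+b[1]-b[2])[1]).round(3))
print(f(b),f(p))
s=get_state();save('top','top2')
for n,z in (('small_pad',12),('glue_jar',75),('weight',51)):
  for o in outline_of('top',n)[:4]: print(n,round(o['confidence'],2),np.round(o['at']),rect(o['region'],'top',z))
"
```

```text
([[604.5, 282.8], [701.4, 285.9], [705.3, 148.0], [608.3, 145.0]], array([654.9, 215.4]), np.float64(0.028)) ([[620.9, 269.1], [685.6, 271.0], [689.9, 161.3], [624.3, 158.0]], array([655.2, 214.9]), np.float64(0.035))
small_pad 0.71 [297. 229.] [439.446, 161.532, 42.285, 62.224, -0.366]
weight 0.63 [196. 220.] [643.374, 176.526, 79.547, 114.412, -1.458]
```

Large pad is within 1 mm of the block centre. Next, the brown small pad at (439.5, 162).

```bash
python3 -m crank '[[[-2.4,-0.6,-0.3],-0.05],[[-2.4,-0.6,-0.3],-0.05],[[-2.4,-0.6,-0.3],-0.05],[[-2.4,-0.6,-0.3],-0.05],[[-2.4,-0.6,-0.3],-0.05],[[-2.4,-0.6,-0.3],-0.05],[[-2.4,-0.6,-0.3],-0.05],[[-2.4,-0.6,-0.3],-0.05],[[-1,0,0],0],[[0,0,0],0],[[0,0,0],0]]' >/dev/null; python3 st.py; python3 -c "
from h import *
look('small_pad',12,name='w9')"
```

```text
t 23.3 [445.6 164.8 111. ] yaw 1.198 tilt xy -0.0092 0.0026 w 85.4 F [0.7 0.9 0.6] j [0.203 0.045 2.051 0.005 1.054 0.574]
t 23.3 tcp [445.6 164.8 111. ] yaw 1.198 grip 1.0
small_pad 0.96 [249. 316.] [438.392, 164.349, 41.788, 64.676, -0.387] go cm [-0.72 -0.04] turn -0.014
small_pad 0.72 [382. 242.] [342.079, 89.318, 48.977, 66.16, 1.433] go cm [-10.35  -7.54] turn -1.335
small_pad 0.61 [197. 138.] [343.756, 241.481, 46.893, 63.211, -0.428] go cm [-10.18   7.67] turn -0.055
```

```bash
python3 -m crank '[[[-0.7,-0.1,-1.5],0],[[0,0,-2],0],[[0,0,-2],0],[[0,0,-2],0],[[0,0,-1],0],[[0,0,0],0],[[0,0,0],0]]' >/dev/null; python3 st.py
```

```text
t 24.27 [437.1 163.4  20.3] yaw 1.198 tilt xy -0.0116 0.0021 w 85.3 F [ 0.2 -0.1  0.2] j [0.204 0.194 2.101 0.006 0.857 0.574]
```

```bash
python3 -m crank '[[[0.1,0,-0.8],0],[[0,0,-0.6],0],[[0,0,-0.3],0],[[0,0,0],0],[[0,0,0],0]]' >/dev/null; python3 st.py
```

```text
t 24.9 [439.9 163.8   3.8] yaw 1.198 tilt xy -0.0079 0.0029 w 85.2 F [ 1.2 -0.1 -0.7] j [0.204 0.231 2.099 0.006 0.818 0.573]
```

```bash
python3 -m crank '[[[0,0,-0.2],0],[[0,0,0],0]]' >/dev/null; python3 st.py;  python3 -m crank '[[[0,0,0],0],[[0,0,0],0],[[0,0,0],0],[[0,0,0],0],[[0,0,0],0],[[0,0,0],0]]' 3 30 >/dev/null; python3 st.py;  python3 -m crank '[[[0,0,1],0],[[0,0,2],0],[[0,0,2],0],[[0,0,2],0],[[0,0,2],0],[[0,0,0],0]]' >/dev/null; python3 st.py
```

```text
t 25.15 [440.1 163.8   1.9] yaw 1.198 tilt xy -0.0073 0.003 w 85.3 F [ 0.6 -1.   0.4] j [0.204 0.235 2.099 0.006 0.814 0.573]
t 25.9 [440.5 163.9   2.2] yaw 1.198 tilt xy -0.0066 0.0031 w 41.4 F [-0.2  0.3  0.1] j [0.204 0.235 2.099 0.006 0.814 0.573]
t 26.65 [440.3 163.9  97.4] yaw 1.198 tilt xy -0.0054 0.0034 w 40.9 F [0.1 0.4 0.8] j [0.204 0.054 2.073 0.005 1.02  0.574]
```

```bash
python3 -m crank '[[[2.3,0.6,0.5],0.05],[[2.3,0.6,0.5],0.05],[[2.3,0.6,0.3],0.05],[[2.3,0.6,0.3],0.05],[[2.3,0.6,0.3],0.05],[[2.3,0.6,0.3],0.05],[[2.3,0.6,0],0.05],[[2.3,0.6,0],0.05],[[1,0.2,0],0],[[0,0,0],0],[[0,0,0],0]]' >/dev/null; python3 st.py; python3 -c "
from h import *
look('small_pad',104,name='w10'); look('large_pad',48)
im=cv2.imread('pics/w10.png');cv2.imwrite('pics/w10b.png',(255*(im/255.)**0.45).astype(np.uint8))
np.savez('w10.npz',**calibration('wrist'))"
```

```text
t 28.02 [630.8 213.2 108.2] yaw 1.609 tilt xy -0.0248 -0.0061 w 41.3 F [-0.3  0.  -0.2] j [ 2.210e-01  4.360e-01  1.576e+00 -1.000e-03  1.155e+00  1.830e-01]
t 28.0 tcp [630.8 213.2 108.2] yaw 1.609 grip 0.483
small_pad 0.63 [390.   4.] [477.856, 164.213, 1.448, 21.313, -0.217] go cm [-15.3  -4.9] turn -0.255
small_pad 0.61 [318. 323.] [631.093, 205.761, 47.537, 73.26, 0.032] go cm [ 0.03 -0.75] turn -0.006
t 28.1 tcp [630.9 213.3 108.5] yaw 1.609 grip 0.484
large_pad 0.81 [218. 382.] [654.378, 224.92, 65.056, 92.981, 0.04] go cm [2.35 1.16] turn 0.001
large_pad 0.21 [318. 324.] [631.032, 174.596, 65.194, 101.017, 0.03] go cm [ 0.02 -3.87] turn -0.009
```

View pics/w10b.png

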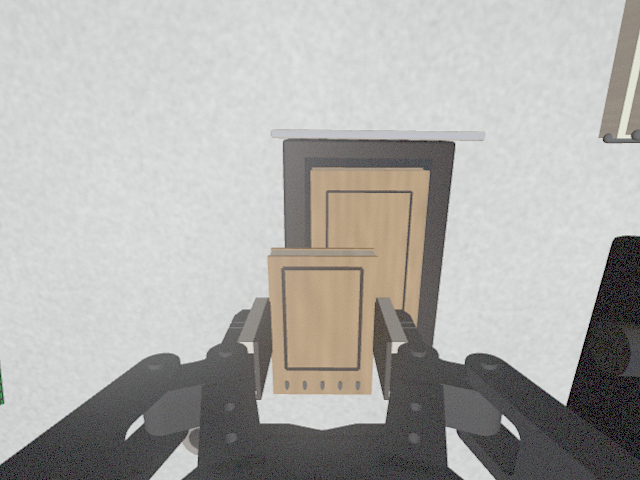

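Small pad held, corners (268,258), (378,257), (372,394), (274,393); large pad's far corners are (310,168) and (429,169).

```bash
python3 -c "
from h import *
c=dict(np.load('w10.npz'))
p=ground('wrist',[(268,258),(378,257),(372,394),(274,393)],118.2,c);b=ground('wrist',[(310,168),(429,169)],48,c)
print(p.round(1).tolist(),p.mean(0),b.round(1).tolist(),b.mean(0)+55*np.array([np.sin(.035),-np.cos(.035)]))"
```

```text
[[609.6, 241.1], [651.3, 243.5], [653.9, 181.8], [611.9, 179.9]] [631.64915863 211.54581812] [[621.0, 269.1], [684.9, 271.2]] [654.85639093 215.18206314]
```

```bash
python3 -m crank '[[[1.2,0.2,-1],0],[[1,0.2,-1],0],[[0,0,-1],0],[[0,0,-1],0],[[0,0,0],0],[[0,0,0],0]]' >/dev/null; python3 st.py
```

```text
t 28.98 [653.9 217.4  64.9] yaw 1.609 tilt xy -0.0252 -0.0062 w 41.0 F [ 0.9  0.  -0.8] j [ 2.190e-01  5.320e-01  1.530e+00 -1.000e-03  1.106e+00  1.810e-01]
```

```bash
python3 -m crank '[[[0,0,-0.7],0],[[0,0,-0.4],0],[[0,0,0],0],[[0,0,0],0]]' >/dev/null; python3 st.py
```

```text
t 29.48 [654.3 217.6  54.2] yaw 1.609 tilt xy -0.0237 -0.0058 w 41.3 F [ 0.2  0.2 -0.1] j [ 2.200e-01  5.450e-01  1.533e+00 -1.000e-03  1.088e+00  1.810e-01]
```

```bash
python3 -m crank '[[[0,0,-0.3],0],[[0,0,0],0]]' >/dev/null; python3 st.py; python3 -m crank '[[[0,0,0],0],[[0,0,0],0],[[0,0,0],0],[[0,0,0],0],[[0,0,1.5],0],[[0,0,2.5],0],[[0,0,3],0],[[0,0,3],0],[[0,0,0],0],[[0,0,0],0]]' 8 >/dev/null; python3 st.py; python3 -c "
from h import *
look('small_pad',60,name='w11'); look('large_pad',48)
im=cv2.imread('pics/w11.png');cv2.imwrite('pics/w11b.png',(255*(im/255.)**0.45).astype(np.uint8))
np.savez('w11.npz',**calibration('wrist'))"
```

```text
t 29.73 [654.5 217.6  51.4] yaw 1.609 tilt xy -0.0231 -0.0057 w 41.0 F [-0.2  0.  -0.8] j [ 2.200e-01  5.490e-01  1.533e+00 -1.000e-03  1.083e+00  1.810e-01]
t 30.98 [655.  217.7 158.4] yaw 1.609 tilt xy -0.0199 -0.005 w 79.8 F [-0.5 -0.1  1.1] j [ 2.200e-01  4.270e-01  1.486e+00 -1.000e-03  1.249e+00  1.810e-01]
t 31.0 tcp [655.  217.7 158.4] yaw 1.609 grip 0.934
small_pad 0.84 [356.  13.] [419.168, 120.446, 16.725, 44.327, -0.215] go cm [-23.58  -9.73] turn -0.254
small_pad 0.61 [246. 327.] [655.006, 217.297, 42.92, 64.141, 0.047] go cm [ 0.01 -0.04] turn 0.008
t 31.1 tcp [655.1 217.8 158.1] yaw 1.609 grip 0.94
large_pad 0.57 [201. 327.] [654.541, 215.22, 64.648, 112.67, 0.037] go cm [-0.05 -0.26] turn -0.002
```

View pics/w11b.png

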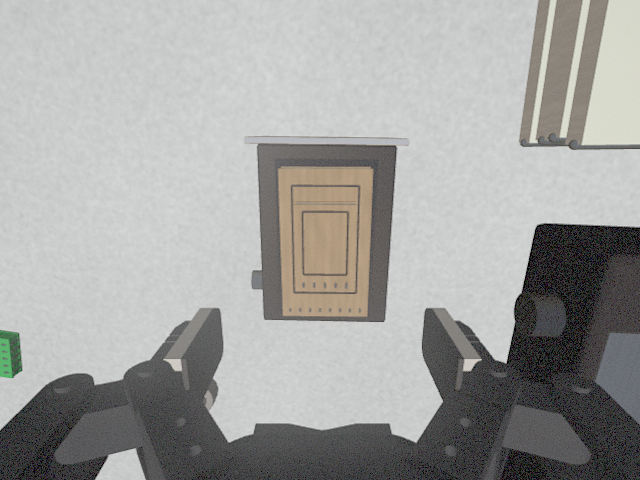

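Small pad on large, about 2 mm off centre and aligned. Next, the weight.

```bash
python3 -m crank '[[[-2.3,-5.3,0],0],[[-2.3,-5.3,0],0],[[-2.3,-5.3,0],0],[[-2.3,-5.3,0],0],[[-2.3,-5.3,0],0],[[-2.3,-5.3,0],0],[[-2.3,-5.3,0],0],[[-2.3,-5.3,0],0],[[-2.3,-5.3,0],0],[[-1.2,-2.5,0],0],[[0,0,0],0],[[0,0,0],0]]' 5 >/dev/null; python3 st.py; python3 -c "
from h import *
look('weight',51,name='w12');look('weight',0)
np.savez('w12.npz',**calibration('wrist'))"
```

```text
t 32.67 [ 420.6 -295.   144.9] yaw 1.611 tilt xy -0.0364 0.0004 w 49.5 F [-0.7 -0.1  0.2] j [-0.734  0.094  1.926 -0.026  1.149 -0.763]
t 32.7 tcp [ 420.6 -295.   144.9] yaw 1.611 grip 0.58
weight 0.72 [275. 332.] [424.108, -313.213, 44.69, 49.861, 0.328] go cm [ 0.35 -1.82] turn 0.287
t 32.8 tcp [ 421.  -294.7  145.1] yaw 1.613 grip 0.584
weight 0.81 [277. 336.] [424.915, -333.171, 52.594, 60.417, 0.074] go cm [ 0.39 -3.85] turn 0.032
```

View pics/w12.png

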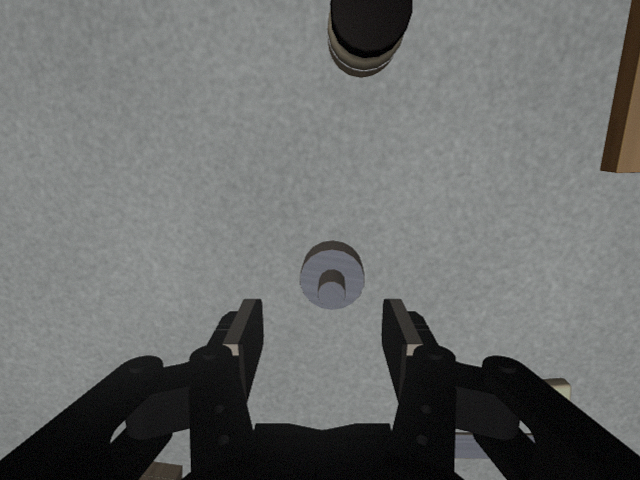

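Weight: knob top at (332,292), disc at (332,280); jar near (370,30), clear.

```bash
python3 -c "
from h import *
c=dict(np.load('w12.npz'))
print(ground('wrist',[(332,292)],51,c),ground('wrist',[(332,279)],25,c))"; python3 st.py
```

```text
[[ 425.9837244  -325.48498532]] [[ 425.78082268 -326.16593004]]
t 32.88 [ 421.3 -294.7  145.4] yaw 1.613 tilt xy -0.0357 -0.0007 w 50.0 F [-0.   1.2  0.2] j [-0.732  0.093  1.926 -0.027  1.148 -0.764]
```

```bash
python3 -m crank '[[[0.25,-1.5,-1],0],[[0.25,-1.5,-1],0],[[0,0,-2],0],[[0,0,-2],0],[[0,0,-1.5],0],[[0,0,-1],0],[[0,0,0],0],[[0,0,0],0]]' >/dev/null; python3 st.py; python3 -c "
from h import *
look('weight',51,name='w13')"
```

```text
t 33.88 [ 428.6 -329.1   55.1] yaw 1.616 tilt xy -0.0346 -0.0025 w 49.9 F [ 0.3 -0.6  0.2] j [-0.77   0.276  1.91  -0.031  0.978 -0.797]
t 33.9 tcp [ 428.6 -329.1   55.1] yaw 1.616 grip 0.585
weight 0.79 [276. 319.] [426.115, -313.7, 41.099, 46.481, -0.276] go cm [-0.25  1.54] turn -0.321
```

```bash
python3 -m crank '[[[-0.2,0.3,-0.7],0],[[0,0,-0.8],0],[[0,0,-0.6],0],[[0,0,0],0],[[0,0,0],0]]' >/dev/null; python3 st.py
```

```text
t 34.6 [ 426.9 -326.1   33.8] yaw 1.616 tilt xy -0.0331 -0.004 w 49.9 F [-0.2  0.5 -0.5] j [-0.768  0.305  1.924 -0.032  0.934 -0.794]
```

```bash
python3 -m crank '[[[0,0,-0.4],0],[[0,0,0],0]]' >/dev/null; python3 st.py; python3 -m crank '[[[0,0,0],0],[[0,0,0],0],[[0,0,0],0],[[0,0,0],0],[[0,0,0],0]]' 1 80 >/dev/null; python3 st.py;  python3 -m crank '[[[0,0,1],0],[[0,0,2],0],[[0,0,2],0],[[0,0,2],0],[[0,0,2],0],[[0,0,2],0],[[0,0,0],0],[[0,0,0],0]]' >/dev/null; python3 st.py
```

```text
t 34.85 [ 427.1 -326.3   29.8] yaw 1.616 tilt xy -0.0328 -0.0044 w 50.2 F [ 0.3 -0.1  0.1] j [-0.768  0.312  1.925 -0.032  0.926 -0.793]
t 35.48 [ 426.9 -326.4   30.3] yaw 1.616 tilt xy -0.0333 -0.0044 w 17.1 F [-1.3 -0.9  1.5] j [-0.768  0.311  1.925 -0.033  0.927 -0.793]
t 36.48 [ 422.3 -320.8  138.4] yaw 1.616 tilt xy -0.041 0.0051 w 17.4 F [ 0.4  0.4 -5.2] j [-0.768  0.141  1.888 -0.027  1.146 -0.801]
```

```bash
python3 -m crank '[[[2.3,5.2,0.3],0],[[2.3,5.2,0.3],0],[[2.3,5.2,0.3],0],[[2.3,5.2,0.3],0],[[2.3,5.2,0.3],0],[[2.3,5.2,0.1],0],[[2.3,5.2,0.1],0],[[2.3,5.2,0.1],0],[[2.3,5.2,0],0],[[1.2,2.6,0],0],[[0,0,0],0],[[0,0,0],0]]' >/dev/null; python3 st.py
```

```text
t 37.98 [635.5 189.6 136.9] yaw 1.613 tilt xy -0.0648 0.0045 w 17.1 F [-1.3  0.5 -5.1] j [0.177 0.42  1.54  0.017 1.244 0.129]
```

```bash
python3 -m crank '[[[1,1.2,-0.5],0],[[1,1.2,-0.8],0],[[0,0,-0.8],0],[[0,0,0],0],[[0,0,0],0]]' >/dev/null; python3 st.py
```

```text
t 38.6 [655.7 212.  112.4] yaw 1.609 tilt xy -0.0681 0.0034 w 17.0 F [-1.   0.  -3.7] j [0.203 0.499 1.479 0.018 1.23  0.159]
```

```bash
python3 -m crank '[[[0.1,0.4,-0.7],0],[[0,0,-0.5],0],[[0,0,-0.3],0],[[0,0,0],0],[[0,0,0],0]]' >/dev/null; python3 st.py; python3 -c "
from h import *
look('small_pad',60,name='w14'); save('scene','sc14')
im=cv2.imread('pics/sc14.png')[270:400,380:560];cv2.imwrite('pics/sc14b.png',(255*(cv2.resize(im,None,fx=4,fy=4,interpolation=2)/255.)**0.5).astype(np.uint8))"
```

```text
t 39.23 [656.7 215.8  97. ] yaw 1.608 tilt xy -0.0676 0.0034 w 16.8 F [ 0.4  0.5 -4.5] j [0.208 0.52  1.481 0.019 1.207 0.164]
t 39.2 tcp [656.7 215.8  97. ] yaw 1.608 grip 0.197
small_pad 0.68 [234. 325.] [653.833, 239.524, 20.999, 41.713, -1.537] go cm [-0.29  2.37] turn 1.567
```

View pics/sc14b.png

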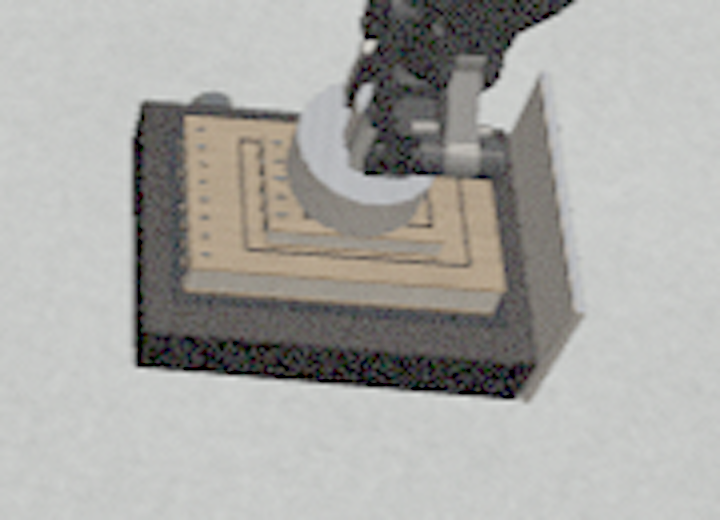

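The picture shows the disc rolled a bit in the grip, with its +y side low. I'll ease the grip and lower gently so the pad levels it.

```bash
python3 -m crank '[[[0,0,-0.2],0],[[0,0,0],0]]' - 25 >/dev/null; python3 st.py;  for i in 1 2; do python3 -m crank '[[[0,0,-0.2],0],[[0,0,0],0]]' >/dev/null; python3 st.py; done
```

```text
t 39.62 [657.  215.9  95.3] yaw 1.608 tilt xy -0.067 0.0035 w 16.9 F [-1.4 -0.2 -4.6] j [0.208 0.522 1.481 0.019 1.203 0.164]
t 39.88 [656.9 215.8  93.1] yaw 1.608 tilt xy -0.067 0.0035 w 17.2 F [-0.1  0.1 -4. ] j [0.208 0.524 1.482 0.019 1.2   0.163]
t 40.12 [657.2 215.9  91.3] yaw 1.608 tilt xy -0.0664 0.0037 w 17.1 F [ 1.4 -0.1 -4.3] j [0.208 0.526 1.483 0.019 1.197 0.163]
```

```bash
for i in 1 2 3; do python3 -m crank '[[[0,0,-0.1],0],[[0,0,0],0]]' >/dev/null; python3 st.py; done
```

```text
t 40.38 [657.7 216.1  91. ] yaw 1.608 tilt xy -0.0653 0.0039 w 17.0 F [-0.7  0.  -4.7] j [0.208 0.527 1.482 0.019 1.195 0.163]
t 40.62 [658.1 216.2  90.9] yaw 1.608 tilt xy -0.0644 0.0042 w 17.3 F [-0.1  0.3 -2.5] j [0.208 0.527 1.482 0.019 1.194 0.163]
t 40.88 [658.6 216.3  90.8] yaw 1.609 tilt xy -0.0634 0.0043 w 17.5 F [-0.2  0.8 -2.4] j [0.209 0.528 1.482 0.019 1.194 0.163]
```

```bash
python3 -m crank '[[[0,0,0],0],[[0,0,0],0],[[0,0,0],0],[[0,0,0],0]]' 5 >/dev/null; python3 st.py; python3 -m crank '[[[0,0,1],0],[[0,0,2],0],[[0,0,2.5],0],[[0,0,2.5],0],[[0,0,0],0],[[0,0,0],0]]'  >/dev/null; python3 st.py; python3 -c "
from h import *
look('weight',111,name='w15'); np.savez('w15.npz',**calibration('wrist'));
im=cv2.imread('pics/w15.png');cv2.imwrite('pics/w15b.png',(255*(im/255.)**0.45).astype(np.uint8))"
```

```text
t 41.38 [660.  216.6  92.3] yaw 1.608 tilt xy -0.06 0.0051 w 50.0 F [ 0.2 -0.4 -0.4] j [0.208 0.527 1.48  0.019 1.193 0.163]
t 42.12 [661.3 216.9 180.9] yaw 1.608 tilt xy -0.0544 0.0063 w 50.3 F [ 0.2  0.7 -0.9] j [0.208 0.437 1.43  0.018 1.327 0.166]
t 42.1 tcp [661.3 216.9 180.9] yaw 1.608 grip 0.589
weight 0.6 [246. 329.] [658.173, 226.274, 42.981, 47.562, 0.067] go cm [-0.32  0.94] turn 0.029
```

View pics/w15b.png

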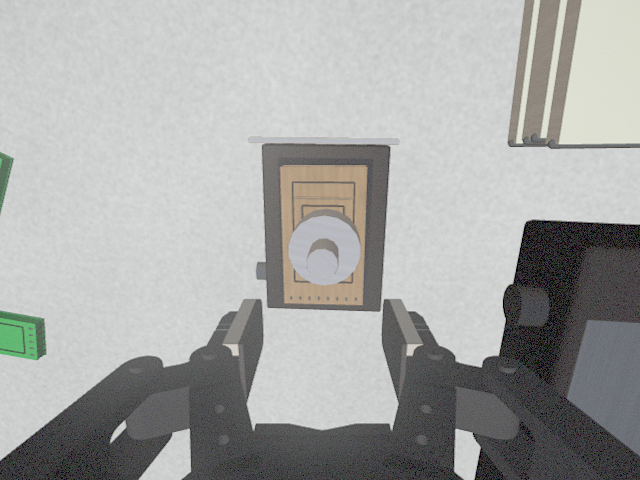

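Weight stands upright on the stack; disc top centre (324,250), knob top (322,264).

```bash
python3 -c "
from h import *
c=dict(np.load('w15.npz'));g=lambda p,z:ground('wrist',p,z,c).round(1)
print('disc',g([(324,250)],85),'knob',g([(322,264)],111)); b=g([(263,146),(390,146),(381,311),(267,307)],30);print('block',b.mean(0)); l=g([(280,165),(368,166),(363,304),(285,303)],48);print('large',l.mean(0)); print('small top edge/frame',g([(302,206),(344,206)],60))"
python3 - <<'E'
from h import *
save('top','top3')
for n,z in (('glue_jar',75),('tape_roll',18),('thumb_nut',18)):
  for o in outline_of('top',n)[:2]: print(n,round(o['confidence'],2),np.round(o['at']),rect(o['region'],'top',z))
E
```

```text
disc [[657.3 216.7]] knob [[657.4 215.6]]
block [655.25 214.8 ]
large [655.375 214.925]
small top edge/frame [[639.2 241.4]
 [669.4 242.9]]
glue_jar 0.87 [280. 408.] [433.381, -152.107, 44.365, 57.257, 0.671]
tape_roll 0.57 [244. 284.] [538.99, 52.487, 31.43, 34.408, 1.482]
thumb_nut 0.47 [231. 346.] [539.183, -59.993, 22.238, 23.068, 1.462]
```

Stack is good: weight about 2 mm from the small pad's centre. Next, the jar.

```bash
python3 -m crank '[[[-2.7,-4.5,0],0],[[-2.7,-4.5,0],0],[[-2.7,-4.5,0],0],[[-2.7,-4.5,0],0],[[-2.7,-4.5,0],0],[[-2.7,-4.5,0],0],[[-2.7,-4.5,0],0],[[-2.2,-3.5,0],0],[[0,0,0],0],[[0,0,0],0]]' 7.5 >/dev/null; python3 st.py; python3 -c "
from h import *
print(ground('top',[(409.2,273.9)],75))
look('glue_jar',75,name='w16');np.savez('w16.npz',**calibration('wrist'))
o=outline_of('wrist','glue_jar')
if o:
  im=cv2.imread('pics/w16.png');r=o[0]['region'];g=cv2.cvtColor(im,6);m=(r&(g<35)).astype(np.uint8);ys,xs=np.where(r);print(xs.min(),xs.max(),ys.min(),ys.max())
  cs=max(cv2.findContours(m,0,1)[0],key=cv2.contourArea);e=cv2.fitEllipse(cs);print(e,ground('wrist',[e[0]],75,dict(np.load('w16.npz'))))
"
```

```text
t 43.67 [ 440.2 -141.4  173.8] yaw 1.61 tilt xy -0.0621 0.0061 w 74.9 F [ 0.4  0.4 -0.1] j [-0.448 -0.034  1.999 -0.023  1.235 -0.479]
[[ 437.53324486 -158.61201989]]
t 43.7 tcp [ 440.2 -141.4  173.8] yaw 1.61 grip 0.878
glue_jar 0.61 [258. 328.] [437.76, -149.996, 40.687, 56.845, -0.052] go cm [-0.24 -0.86] turn -0.091
297 357 220 298
((326.2332458496094, 268.5506591796875), (56.54511642456055, 58.74169158935547), 2.777139902114868) [[ 437.67051103 -155.53419894]]
```

```bash
python3 -m crank '[[[-0.1,-0.8,-1],0],[[-0.1,-0.8,-1],0],[[0,0,-2],0],[[0,0,-1.5],0],[[0,0,-1],0],[[0,0,0],0],[[0,0,0],0]]' >/dev/null; python3 st.py
```

```text
t 44.7 [ 439.1 -156.8  104.1] yaw 1.616 tilt xy -0.0636 0.0059 w 75.0 F [ 0.2  0.3 -0.4] j [-0.478  0.074  2.038 -0.027  1.089 -0.51 ]
```

```bash
python3 -m crank '[[[-0.2,0,-1.5],0],[[0,0,-2],0],[[0,0,-2],0],[[0,0,-1.2],0],[[0,0,-0.7],0],[[0,0,0],0],[[0,0,0],0]]' >/dev/null; python3 st.py
```

```text
t 45.58 [ 438.7 -157.7   28.4] yaw 1.616 tilt xy -0.0585 0.0031 w 75.1 F [-0.6  0.4 -0.2] j [-0.48   0.204  2.069 -0.03   0.922 -0.506]
```

```bash
python3 -m crank '[[[-0.1,0,-0.6],0],[[0,0,0],0]]' >/dev/null; python3 st.py; python3 -m crank '[[[0,0,0],0],[[0,0,0],0],[[0,0,0],0],[[0,0,0],0],[[0,0,0],0]]' 3 40 >/dev/null; python3 st.py;  python3 -m crank '[[[0,0,1],0],[[0,0,2],0],[[0,0,2],0],[[0,0,1],0],[[0,0,0],0],[[0,0,0],0]]' >/dev/null; python3 st.py
```

```text
t 45.83 [ 438.5 -158.1   23. ] yaw 1.616 tilt xy -0.0566 0.0021 w 74.8 F [-0.1 -0.5 -0.4] j [-0.481  0.213  2.071 -0.031  0.908 -0.507]
t 46.45 [ 438.9 -158.4   23.7] yaw 1.617 tilt xy -0.056 0.0017 w 44.6 F [-0.1 -0.3  0.7] j [-0.481  0.212  2.071 -0.031  0.909 -0.507]
t 47.2 [ 437.7 -157.7   85.9] yaw 1.616 tilt xy -0.0575 0.0026 w 44.6 F [-0.2  0.4 -1.4] j [-0.481  0.097  2.054 -0.028  1.044 -0.512]
```

```bash
python3 -m crank '[[[2.5,2.1,0.6],0],[[2.5,2.1,0.6],0],[[2.5,2.1,0.5],0],[[2.5,2.1,0.4],0],[[2.5,2.1,0.3],0],[[2.5,2.1,0.2],0],[[2.5,2.1,0],0],[[2.5,2.1,0],0],[[1.5,1,0],0],[[0,0,0],0],[[0,0,0],0]]' >/dev/null; python3 st.py
```

```text
t 48.58 [649.9  27.5  98.6] yaw 1.615 tilt xy -0.0807 0.0059 w 44.4 F [ 0.5 -0.3 -1.6] j [-6.600e-02  4.510e-01  1.577e+00  1.000e-03  1.194e+00 -1.100e-01]
```

```bash
python3 -m crank '[[[0.6,-0.15,-1],0],[[0.5,-0.15,-1.5],0],[[0,0,-1.5],0],[[0,0,-1],0],[[0,0,-0.5],0],[[0,0,0],0],[[0,0,0],0]]' >/dev/null; python3 st.py
```

```text
t 49.45 [658.5  22.5  37.7] yaw 1.613 tilt xy -0.0853 0.006 w 44.7 F [0.1 0.1 0.6] j [-0.072  0.546  1.569 -0.     1.111 -0.114]
```

```bash
python3 -m crank '[[[0.3,0.15,-0.5],0],[[0,0,-0.3],0],[[0,0,0],0],[[0,0,0],0]]' - 25 >/dev/null; python3 st.py; python3 -m crank '[[[0,0,-0.2],0],[[0,0,0],0]]' >/dev/null; python3 st.py;
```

```text
t 49.95 [662.9  24.3  30.7] yaw 1.613 tilt xy -0.0825 0.0059 w 44.4 F [ 0.3  0.1 -0.4] j [-0.069  0.562  1.561  0.     1.101 -0.111]
t 50.2 [663.   24.2  28.7] yaw 1.613 tilt xy -0.0824 0.0059 w 44.5 F [-0.4 -0.4 -1.9] j [-0.069  0.565  1.561  0.     1.098 -0.111]
```

```bash
python3 -m crank '[[[0,0,-0.2],0],[[0,0,0],0]]' >/dev/null; python3 st.py; python3 -m crank '[[[0,0,-0.1],0],[[0,0,0],0]]' >/dev/null; python3 st.py;
```

```text
t 50.45 [662.9  24.2  26.6] yaw 1.613 tilt xy -0.0824 0.0058 w 44.4 F [ 0.3  0.3 -1.2] j [-0.069  0.568  1.562  0.     1.095 -0.111]
t 50.7 [662.9  24.2  25.5] yaw 1.613 tilt xy -0.0824 0.0059 w 44.9 F [-0.2  0.3 -1.4] j [-0.069  0.569  1.562  0.     1.093 -0.111]
```

```bash
python3 -m crank '[[[0,0,0],0],[[0,0,0],0],[[0,0,0],0],[[0,0,0],0]]' 7 >/dev/null; python3 st.py; python3 -m crank '[[[0,0,1],0],[[0,0,2],0],[[0,0,2.5],0],[[0,0,2.5],0],[[0,0,2.5],0],[[0,0,2.5],0],[[0,0,0],0],[[0,0,0],0]]'  >/dev/null; python3 st.py; python3 -m crank '[[[-2.5,-3,0],0],[[-2.5,-3,0],0],[[-2.5,-3,0],0],[[-2.5,-3,0],0],[[-2.5,-3,0],0],[[-2,-3,0],0],[[0,0,0],0],[[0,0,0],0]]' >/dev/null; python3 st.py; python3 - <<'E'
from h import *
im=save('top','top4'); save('scene','sc4')
for n,z in (('glue_jar',75),('tape_roll',18),('thumb_nut',18),('medium_pad',33),('ply_board',18),('weight',85),('press_block',30)):
  for o in outline_of('top',n)[:2]: print(n,round(o['confidence'],2),np.round(o['at']),rect(o['region'],'top',z))
a=im[100:330,120:460,::-1]; cv2.imwrite('pics/f1.png',(255*(cv2.resize(a,None,fx=2.3,fy=2.3,interpolation=2)/255.)**0.5).astype(np.uint8))
E
```

```text
t 51.2 [663.8  24.1  26.5] yaw 1.613 tilt xy -0.0806 0.0057 w 69.9 F [ 0.9 -0.5 -0.4] j [-0.069  0.568  1.561  0.     1.094 -0.111]
t 52.2 [665.8  24.1 170.6] yaw 1.613 tilt xy -0.0712 0.0051 w 70.0 F [-0.1  0.2 -0.6] j [-0.069  0.399  1.502  0.     1.312 -0.111]
t 53.2 [ 510.1 -157.6  160.3] yaw 1.614 tilt xy -0.0864 0.0106 w 70.2 F [ 0.1 -0.1 -0.5] j [-0.417  0.153  1.83  -0.027  1.242 -0.451]
glue_jar 0.86 [172. 292.] [651.284, 24.186, 46.742, 66.996, 1.476]
tape_roll 0.51 [243. 284.] [539.939, 52.416, 31.457, 36.31, 1.482]
thumb_nut 0.54 [229. 284.] [541.724, 51.338, 32.443, 33.387, -0.1]
thumb_nut 0.47 [229. 343.] [540.233, -59.182, 24.102, 24.975, 1.463]
medium_pad 0.9 [155. 378.] [666.542, -144.375, 45.771, 59.532, -1.528]
ply_board 0.85 [167. 366.] [663.338, -136.029, 87.979, 105.065, -1.507]
weight 0.77 [172. 182.] [655.427, 213.612, 50.245, 57.595, -0.891]
press_block 0.76 [201. 191.] [654.617, 221.971, 118.054, 167.174, -0.073]
```

View pics/f1.png

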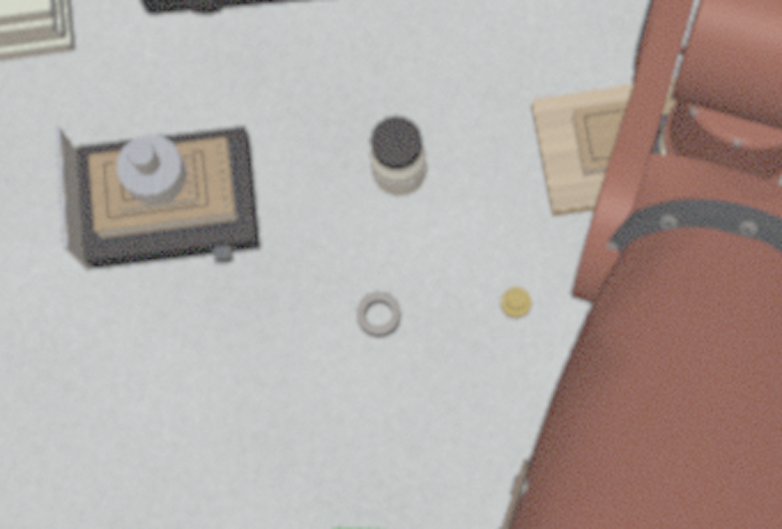

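Everything stands as intended: jar upright with its lid at (397,142), weight on the stack at (150,165), tape (379,314) and nut (515,302) unmoved. A quick numeric check of the jar.

```bash
python3 -c "
from h import *
f=lambda L:np.array(L)/2.3+[120,100]
l=ground('top',f([(397,142)]),75)[0];b=ground('top',f([(399,193)]),0)[0];print('lid',l,'front base',b, 'base centre ~',b+[23,0])
B=np.array([654.5,214.5]);P=np.array([664,-165.5]);u=(B-P)/np.hypot(*(B-P));d=l-B;print('along',d@u,'across',d@[u[1],-u[0]],'dB',np.hypot(*d),'dP',np.hypot(*(l-P)))"; python3 st.py
```

```text
lid [661.91676168  22.12895632] front base [646.65345944  25.00425751] base centre ~ [669.65345944  25.00425751]
along -192.49631701608595 across 2.606671131861545 dB 192.51396520550696 dP 187.64052103108503
t 53.65 [ 510.7 -157.8  161.2] yaw 1.616 tilt xy -0.0852 0.0093 w 69.9 F [-0.1 -0.5  0.1] j [-0.416  0.153  1.829 -0.027  1.242 -0.451]
```

```bash
python3 -c "
from station import *
finish_job(); print(get_state()['time_s'])"
```

```text
the job is handed in; nothing more can be done
the job is handed in; nothing more can be done
```

The pressing station is set up and handed in, at about 54 s of the 128 s allowed. No verdict was reported; these are my last checks against the limits:

| Item | Measured | Limit |
|---|---|---|
| Large pad on block | under 1 mm off centre, about 0.01 rad off lengthwise | 15 mm, 0.2 rad |
| Medium pad on board | about 2.5 mm off centre, about 0.01 rad off | 15 mm, 0.2 rad |
| Small (brown) pad on large | about 2 mm off centre, about 0.01 rad off | 13 mm, 0.2 rad |
| Weight on small pad | about 2 mm off centre, upright | 13 mm |
| Glue jar between block and board | about 3 mm off along and across, upright | 15 mm |
| Tape roll and thumb nut | about 2 mm or less from their first readings | 20 mm |

**Misses and disagreements:**
- **First grip:** the first close on the medium pad went over its top. It was repeated lower with no harm.
- **Tool tilt:** fast moves left the tool leaning, up to 0.085 rad by the end. The weight and jar were therefore set down slightly tilted, and both showed upright after release.
- **Jar base:** a rough reading from the jar's front edge put its base about 8 mm further out than the lid reading and the arm position did. That is still within the limit.
- **Medium pad:** the arm partly hid it in the final picture, so its figure comes from the close look just after placing.

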